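# Hang the reference target before the high-speed camera and trigger the reference shot

## Robot

A 6-joint arm with a two-finger parallel gripper is mounted at the origin on the work surface. World frame = base frame: x ahead of the robot, y to its left, z up, the work surface at z = 0. Lengths are in m, angles in degrees, forces in N, time in s.
With the tool pointing down it reaches from about 0.35 to 0.85 m from the base axis. Payload 8.1 kg.
Tool frame: the origin (TCP) lies between the finger pads; the fingertips stand 17 mm ahead of it and the grasp point (between the pads) lies 2 mm behind it; x points along the fingers, z is the direction in which the jaws open and shut, and the axes are right-handed (so a half turn about x gives the same grasp; the last joint's range is limited). The gripper opens to 93 mm and grips with 3 to 60 N. Pads are 15 mm wide; open, the fingers measure 128 mm over their backs; the gripper's body (75 mm by 188 mm) begins 65 mm behind the grasp point.
Start: joints at [72.456, 7.471, 85.268, -0, 87.261, -4.893], TCP at [0.131, 0.585, 0.2] pointing down, gripper open.
Joint ranges: [-169.43, 169.43], [-51.17, 129.36], [1.28, 143.12], [-76.62, 256.62], [0, 156.53], [-152.29, 152.29]. Speed limits (degrees/s): [136.94, 136.94, 159.86, 180, 180, 180].

## Interface

Orientations are given as [roll, pitch, yaw] about the fixed x, y, z axes, in that order (R = Rz(yaw) Ry(pitch) Rx(roll)).
In Python, from station import monitor, get_image, job, finder gives the robot as it stands.
- The arm moves only by the tool servo_tool, never from a script. Its argument "increments" is text: rows parted by semicolons, each of 5 numbers parted by spaces: the shift along the tool's x, y, z in cm, then the turn about the tool's x in rad, then the opening, from 0 (shut) to 1 (fully open). A call has exactly 5 rows; each row shifts and turns the pose as measured when the row begins, along the tool's axes as they then stand; what a row does not reach is not made up. A row lasts 1/8 s, in which the tool goes at most 62.5 mm and 10.7 degrees, less where a joint would pass 70% of its speed; a pose out of reach is approached as far as the arm can. A call with a gripper value outside its range is refused whole. The fingers move at their own pace and stop on an object; "force" is the grip in N (left out, the last holds). Time passes only in rows, so rows that do not move let the fingers close, or fill a call up. It gives the time, the measured TCP pose, the force and the opening at its end, in the units of the state.
- monitor.get_state(): the state, without advancing time (a new reading comes with each control period).
- get_image(name): name is "side" or "top"; returns a dict with "img" (480x640x3 uint8, red, green, blue), "range_z" (480x640 float32, m along the optical axis (not along the pixel's ray), 0 where there is no reading), "mtx" (3x3 intrinsics, pixels), "cam_to_world" (4x4, takes a point from camera to world coordinates). Camera axes: x right, y up, looking along -z (the intrinsics and any distortion apply to the point x, -y, -z); pixel columns grow to the right and rows downward; lengths in m; the calibration is good to about 2 mm. A picture is of the moment at which its call begins.
- job.finish_job(): hands the job in, once; it reports no verdict.
Trained networks look in the newest picture that a camera, given by its name, has taken for a name from the list of things; names that differ only in an ending like _2 or _b are one class to them, and where a whole thing is asked for, a point or a joint stands for the part that bears it (a point fixed in the world has none). Each returns a list of dicts, best first, with "p" (0 to 1); they miss things now and then, are a little off and sometimes report something else, mostly with a low value. They report only what shows in the picture. A call takes as long as a camera call. They do not tell look-alikes from the thing itself.
- finder.look_for(camera, name): "uv" ([column, row] in pixels, amid what is visible of it).
The state is a dict: "time": time; "joints": joint angles; "joint_velocities": joint speeds; "joint_torque": joint torques, N m; "ee_pos": TCP position; "tcp_rot": TCP orientation; "force": force on the tool from outside, world axes, zero at the start; "ft_torque": the same for the moment, N m; "width": finger opening in m.
Only numpy, scipy, OpenCV 4.12 (cv2) and the standard library are available. Lean on these libraries where they do the work, as an engineer would, in place of code of your own. Each camera call takes 0.05 s, during which the arm holds its last target. There are 200 camera calls.

## Task

Take the reference shot for the high-speed camera: hang the target block with the black-and-white mark on the hook by its window, marked face towards the camera, and let it hang free and still. Then press the red trigger key on the console firmly until it registers, without forcing it, and let go of it. Press no other key, do not press red before the target hangs, and do not push the other things about.

Things in the scene. Friction and masses are not known exactly. Their poses are not given: they have to be found in the camera images.
- target: upright dark grey aluminium block on the setting plate, 54 mm wide (its y), 20 thick (x), 88 tall (z), about 190 g; origin at its centre, half-way up. The +x face bears a round black-and-white quadrant mark 44 mm across, 18 mm below the origin, and its top edge is painted yellow along that face; the -x face is plain. For its window see window
- window (a point): centre of the target's window, 21 mm above the block's centre, same axes: 30 mm wide and 26 mm high, right through the block along x, side walls 12 mm, under a 10 mm top bar. Hung, the bar's underside (13 mm above this point) rests on the hook arm
- hook (a point): mid-length point of the hook arm's upper face, 170 mm above the table; +x outward along the arm, to the camera, z up. Flat level steel J hook, 12 mm wide, 5 thick; its upturned tip, 4 mm thick, rises 8 mm above the arm's upper face 35 mm in front of this point
- stand: fixed stand of the hook, origin under its base, same axes as the hook: base 75 x 60 mm, 45 high; post 15 mm across on the origin, 45 mm behind the hook point, with a collar 28 mm across near its top. Nothing of it but the hook's tip rises above the arm
- sight (a point): point on the camera's line of sight, 100 mm out (+x) from the hook point, level with where the mark will hang, 118 mm above the table; axes as the hook's. The white camera (fixed, 105 mm wide, 200 mm high) has its lens 0.19 m further out. Two black lamps, fixed, up to 325 mm high, stand 100 mm further out, 160 to 175 mm to the +y and -y sides
- key_red: red trigger key with a white dot: stiff membrane key, 28 mm (its y, along the row) by 24 (x), 3 mm proud of the panel. Origin: centre of its top; z is the outward normal (15 degrees off vertical, leaning to the console's -x). Registers at over 4 N of finger force for 0.2 s; gives 1 mm at 4 N, stops at 2 mm (8 N); over 30 N breaks it. Keys stand 46 mm apart
- key_green: green membrane key of the console, next to the red one, 46 mm to its +y, same size and kind as the red one; pressing it would spoil the recording. Origin: centre of its top face, z axis outward normal
- key_blue: blue membrane key of the console, at the +y end of the row, same size and kind as the red one; pressing it would spoil the recording. Origin: centre of its top face, z axis outward normal
- key_yellow: yellow membrane key of the console, next to the red one, 46 mm to its -y, same size and kind as the red one; pressing it would spoil the recording. Origin: centre of its top face, z axis outward normal
- console: trigger console, grey sloped box 230 mm wide (y), 190 mm deep (x), 35 mm high at the front (-x, where the keys are) and about 85 mm at the back, fixed. Origin: centre of its underside
- setplate: setting plate, aluminium, 220 x 200 x 12 mm, bolted to the table, on which the target and specimens stand. Origin: centre of its underside
- spec_up: plain specimen block standing on the setting plate before the marked face of the target, 20 x 50 mm, 60 mm tall. Origin: centre of its underside
- spec_bar: steel specimen bar, 20 x 80 x 16 mm, lying on the setting plate behind the target. Origin: centre of its underside
- spraycan: red spray can, 44 mm across, 145 mm tall, standing about 120 mm to the +y side of the hook. Origin: centre of its underside
- cleaner: white bottle with a blue cap, 36 mm across, 115 mm tall, standing about 120 mm to the side (-y) of the hook. Origin: centre of its underside
- driver: screwdriver 160 mm long lying along its x in front of the hook stand; origin at its middle
- lenscap: black lens cap, 66 mm across, 12 mm high, lying between hook and camera, to the -y side. Origin: centre of its underside
Not all that is in view belongs to the job. What is meant by the target is not pink, and is the smaller of those in its own colour. What is shaped like the stand but orange is not meant.

How it is judged (in metres and radians):
On the way, in this order (a step that is already met when the one before it is completed fails the run):
1. the target hangs free and still on the hook, marked face to the camera (x of target in the frame of hook between -0.034 and 0.034 m and y of target in the frame of hook between -0.018 and 0.018 m and z of target in the frame of hook between -0.041 and -0.027 m and x of sight in the frame of target above 0.03 m and angle between the x axis of target and the x axis of hook, either way round below 0.35 rad and angle between target's own z axis and vertical below 0.2 rad and contact force between the fingers and target below 0.1 N and linear speed of target below 0.03 m/s and angular speed of target below 0.4 rad/s), for 0.3 s.
2. the red key is pressed with more than 4 N for 0.2 s while the target hangs (x of target in the frame of hook between -0.034 and 0.034 m and y of target in the frame of hook between -0.018 and 0.018 m and z of target in the frame of hook between -0.041 and -0.027 m and x of sight in the frame of target above 0.03 m and angle between the x axis of target and the x axis of hook, either way round below 0.35 rad and angle between target's own z axis and vertical below 0.2 rad and contact force between the fingers and key_red above 4 N), for 0.2 s.
At the end, for the whole second after the job is handed in: The target hangs at rest by its window on the hook (27 to 41 mm under the arm's top, within 18 mm of its middle line, 34 mm of its mid-length), upright within 0.2 rad, marked face to the camera within about 20 degrees, untouched; the red key was pressed and is let go (all of step 1 and contact force between anything else and key_red below 0.3 N).
It fails at once if the red key is pressed (over 2 N) before the target hangs on the hook (contact force between anything else and key_red above 2 N and not (x of target in the frame of hook between -0.034 and 0.034 m and y of target in the frame of hook between -0.018 and 0.018 m and z of target in the frame of hook between -0.041 and -0.027 m)).
It fails at once if the red key is forced with more than 30 N (contact force between anything else and key_red above 30 N).
It fails at once if another key is pressed (over 2 N) (contact force between anything else and key_blue above 2 N or contact force between anything else and key_green above 2 N or contact force between anything else and key_yellow above 2 N).
It fails at once if another thing is pushed more than 30 mm or the bottle, can or upright specimen tipped (distance of any of spec_up, spec_bar, spraycan, cleaner, driver, lenscap from where it was at the start of the episode above 0.03 m or angle between any of cleaner, spraycan, spec_up's own z axis and vertical above 0.5 rad).
It also fails if it takes over 67 s, if anything falls off the work surface, if the arm or the gripper's body presses on something with over 40 N, if the wrist force passes 120 N, or if a joint passes its speed limit or range.

## Working session

There is one attempt and no reset: what is moved stays moved. The work goes in short steps, Python scripts to look and compute and a tool call to move; the robot and the scene stay as the last step left them, time stands still between calls to the robot, and variables do not carry over. Pictures are saved under pics/ and viewed, about 8 in all and at most 12, crops included, and the job is handed in when it is done.

Besides the shell and the picture viewer there is one more tool, called by a JSON object that holds its "api" and its "payload", one argument or row to a line. servo_tool: Moves the arm, as the interface text tells. Its arguments: {"type":"object","properties":{"increments":{"type":"string"},"force":{"type":"number"}},"required":["increments"]}

```bash
mkdir -p pics; cat > h.py <<'E'
import numpy as np, cv2
from station import monitor, get_image, job, finder
def P(d,u,v):
    z=float(d['range_z'][int(round(v)),int(round(u))]); m=d['mtx']
    p=np.array([(u-m[0,2])/m[0,0]*z,-(v-m[1,2])/m[1,1]*z,-z,1]); return (d['cam_to_world']@p)[:3]
def cloud(d):
    z=d['range_z'].astype(float); m=d['mtx']; v,u=np.mgrid[:480,:640]
    c=np.stack([(u-m[0,2])/m[0,0]*z,-(v-m[1,2])/m[1,1]*z,-z,np.ones_like(z)],-1)@d['cam_to_world'].T
    c=c[...,:3]; c[z==0]=np.nan; return c
def save(n,im): cv2.imwrite('pics/'+n+'.png',im[...,::-1])
E
python3 - <<'E'
from h import *
np.set_printoptions(precision=3,suppress=True)
print(monitor.get_state())
for c in ['top','side']:
    d=get_image(c); save(c+'1',d['img']); print(c,d['mtx'].tolist(),d['cam_to_world'])
    np.savez(c+'1.npz',**{k:v for k,v in d.items()})
    for n in ['target','stand','hook','key_red','spec_up','spec_bar','spraycan','cleaner','driver','lenscap']:
        print(n,[(np.round(r['uv']).tolist(),round(r['p'],2),P(d,*r['uv'])) for r in finder.look_for(c,n)[:4]])
E
```

```text
{'time': 0.0, 'joints': array([72.457,  7.512, 85.327, -0.   , 87.26 , -4.893]), 'joint_velocities': array([ 0.117, -0.011,  0.011, -0.039, -0.02 , -0.061]), 'joint_torque': array([ -0.001, -55.986, -49.175,   0.077,   0.035,  -0.   ]), 'ee_pos': array([0.131, 0.585, 0.199]), 'tcp_rot': array([ 175.264,   89.901, -107.387]), 'force': array([0.13 , 1.143, 0.819]), 'ft_torque': array([-0.005, -0.044,  0.026]), 'width': 0.09308469261991496}
top [[547.1048399695661, 0.0, 326.23756830658147], [0.0, 547.1048399695661, 245.1753941210604], [0.0, 0.0, 1.0]] [[ 0.034  0.977 -0.21   0.228]
 [-0.999  0.034 -0.003 -0.055]
 [ 0.004  0.209  0.978  1.49 ]
 [ 0.     0.     0.     1.   ]]
target [([433.0, 241.0], 0.91, array([ 0.548, -0.328,  0.1  ])), ([358.0, 250.0], 0.8, array([ 0.514, -0.131,  0.107])), ([510.0, 255.0], 0.47, array([ 0.519, -0.532,  0.087]))]
stand [([304.0, 237.0], 0.78, array([0.554, 0.01 , 0.07 ])), ([350.0, 330.0], 0.7, array([ 0.307, -0.116,  0.162]))]
hook [([351.0, 330.0], 0.69, array([ 0.307, -0.117,  0.162])), ([302.0, 235.0], 0.56, array([0.551, 0.015, 0.097]))]
key_red 
[... 1198 characters left out ...]
[0.6  , 0.114, 0.117]))]
spec_up [([324.0, 349.0], 0.59, array([ 0.506, -0.352,  0.072])), ([348.0, 341.0], 0.55, array([ 0.552, -0.356,  0.098]))]
spec_bar [([366.0, 347.0], 0.77, array([ 0.6  , -0.331,  0.026])), ([347.0, 346.0], 0.34, array([ 0.549, -0.367,  0.1  ]))]
spraycan [([337.0, 181.0], 0.77, array([0.602, 0.112, 0.125])), ([324.0, 349.0], 0.41, array([ 0.506, -0.352,  0.072]))]
cleaner [([356.0, 260.0], 0.89, array([ 0.613, -0.123,  0.07 ])), ([335.0, 375.0], 0.31, array([ 0.528, -0.379,  0.012]))]
driver [([281.0, 237.0], 0.67, array([0.441, 0.02 , 0.023])), ([335.0, 372.0], 0.16, array([ 0.528, -0.374,  0.011]))]
lenscap [([375.0, 263.0], 0.65, array([ 0.674, -0.088,  0.012]))]
```

```bash
python3 - <<'E'
from h import *
for c,(x0,y0,x1,y1) in {'top':(140,120,560,380),'side':(200,100,480,480)}.items():
    d=np.load(c+'1.npz'); k=800/(x1-x0); k=min(k,600/(y1-y0))
    save(c+'1c',cv2.resize(d['img'][y0:y1,x0:x1],None,fx=k,fy=k,interpolation=cv2.INTER_CUBIC)); print(k)
E
```

```text
1.9047619047619047
1.5789473684210527
```

View pics/side1c.png

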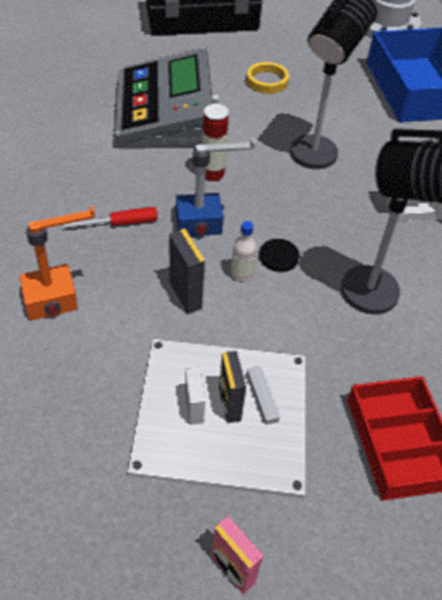

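View pics/top1c.png

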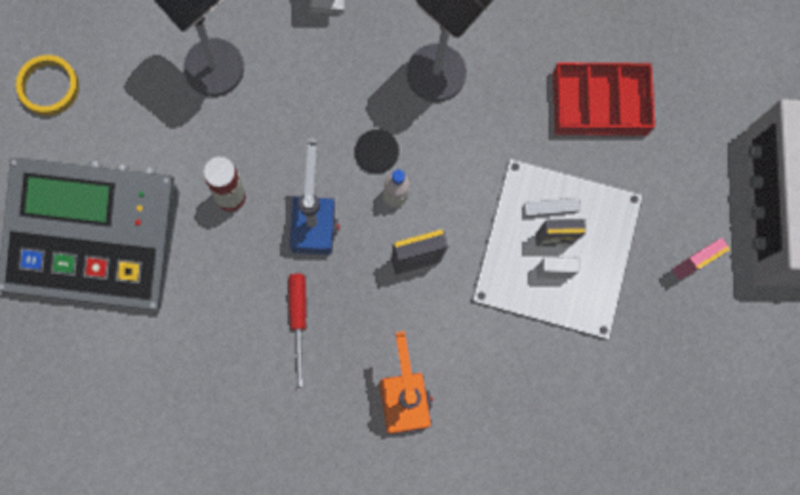

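The side view shows:
- The small dark target stands on the plate at about (345,343) full-frame, with its yellow edge and mark towards the robot (-x).
- `spec_up` is in front of it and the bar behind.
- The larger dark block at (318,274) and the pink block are decoys.

The real hook is on the blue base at (328,230), with its arm pointing +x. The orange one is a decoy. The red key is third from the left in the top view (crop 96,267). The target therefore needs about a 180° turn.

```bash
python3 - <<'E'
from h import *
from scipy.spatial.transform import Rotation as R
np.set_printoptions(precision=3,suppress=True)
print(R.from_euler('xyz',monitor.get_state()['tcp_rot'],degrees=True).as_matrix())
for c in ['top','side']:
    d=np.load(c+'1.npz'); C=cloud(d); im=d['img'].astype(int)
    def sel(n,x0,x1,y0,y1,z0,z1,mask=None):
        m=(C[...,0]>x0)&(C[...,0]<x1)&(C[...,1]>y0)&(C[...,1]<y1)&(C[...,2]>z0)&(C[...,2]<z1)
        if mask is not None: m&=mask
        p=C[m]; 
        if len(p)<4: print(c,n,len(p)); return
        r=cv2.minAreaRect(p[:,:2].astype(np.float32)*1000); vv,uu=np.where(m)
        print(c,n,len(p),'mean',p.mean(0),'rect',np.round(r[0],1),np.round(r[1],1),round(r[2],1),'px',uu.min(),uu.max(),vv.min(),vv.max(),'zmax',p[:,2].max())
    sel('target top',.51,.585,-.40,-.28,.092,.115)
    yel=(im[...,0]>130)&(im[...,0]-im[...,2]>60)&(im[...,1]>90)
    sel('target yellow',.51,.585,-.40,-.28,.085,.115,yel)
    sel('decoy top',.45,.58,-.24,-.07,.095,.16)
    sel('spec_up',.47,.53,-.40,-.28,.06,.085)
    sel('hook',.50,.80,-.06,.08,.155,.2)
    sel('stand base',.50,.65,-.06,.07,.036,.055)
    red=(im[...,0]>130)&(im[...,1]<90)&(im[...,2]<90)
    sel('red',.38,.60,.2,.5,.03,.1,red)
    sel('spraycan',.5,.7,.08,.17,.13,.16)
    grn=(im[...,1]>110)&(im[...,0]<90)
    sel('green',.38,.49,.2,.5,.03,.1,grn); sel('yellow',.38,.5,.2,.5,.03,.1,yel)
    blu=(im[...,2]>130)&(im[...,0]<90); sel('blue',.38,.5,.2,.5,.03,.1,blu)
    print(c,'plate', np.nanmean(C[(np.abs(C[...,0]-.47)<.02)&(np.abs(C[...,1]+.27)<.03)],0))
E
```

```text
[[ 0.    -0.976  0.219]
 [-0.     0.219  0.976]
 [-1.    -0.     0.   ]]
top target top 171 mean [ 0.554 -0.338  0.099] rect [ 554.2 -338.3] [20.9 55.7] 3.2 px 426 447 235 243 zmax 0.10713170912348624
top target yellow 49 mean [ 0.548 -0.336  0.099] rect [ 548.  -336.6] [ 7.3 51.4] 2.2 px 427 446 240 242 zmax 0.10582464552015813
top decoy top 292 mean [ 0.517 -0.139  0.112] rect [ 518.  -138.8] [26.7 69.8] 16.7 px 347 374 241 257 zmax 0.12211219323910139
top spec_up 155 mean [ 0.504 -0.336  0.07 ] rect [ 505.4 -337.3] [20.6 50.8] 1.3 px 425 444 255 263 zmax 0.079145099547274
top hook 234 mean [0.586 0.011 0.168] rect [594.   13.5] [97.5 25.3] 2.7 px 297 307 193 232 zmax 0.18212643240899218
top stand base 488 mean [0.553 0.01  0.044] rect [559.2   9. ] [66.2 76.7] 88.4 px 292 317 223 251 zmax 0.0528665542595963
top red 82 mean [0.489 0.308 0.052] rect [507.7 285.2] [ 32.6 103. ] 37.6 px 185 213 235 264 zmax 0.07543087541339655
top spraycan 230 mean [0.6   0.134 0.143] rect [601.5 134.7] [42.  41.3] 39.4 px 247 264 202 219 zmax 0.15151684202684468
top green 37 mean [0.482 0.36  0.05 ] 
[... 1037 characters left out ...]
   6.8] [71.2 75. ] 89.9 px 311 341 222 243 zmax 0.054919767007160836
side red 35 mean [0.488 0.304 0.052] rect [511.5 291.5] [33.8 99.8] 60.4 px 285 311 160 168 zmax 0.06818519864071726
side spraycan 182 mean [0.601 0.128 0.141] rect [601.2 131.7] [39.9 40.4] 32.6 px 329 344 166 179 zmax 0.14750076872474704
side green 15 mean [0.48  0.354 0.049] rect [481.9 355.8] [30.9 13. ] 86.2 px 285 289 152 157 zmax 0.05500209714377691
side yellow 55 mean [0.479 0.269 0.05 ] rect [480.  285.7] [71.7 24.5] 85.5 px 284 292 161 175 zmax 0.05647564521616166
side blue 29 mean [0.488 0.401 0.05 ] rect [488.4 401.2] [28.  19.7] 86.3 px 285 291 144 149 zmax 0.05470603142412067
side plate [ 0.47  -0.271  0.012]
```

```bash
python3 - <<'E'
from h import *
np.set_printoptions(precision=4,suppress=True)
for c in ['top','side']:
    d=np.load(c+'1.npz'); C=cloud(d); im=d['img'].astype(int)
    m=(C[...,0]>.58)&(C[...,0]<.66)&(abs(C[...,1]-.01)<.03)&(C[...,2]>.158)&(C[...,2]<.19)
    p=C[m]; f=np.polyfit(p[:,0],p[:,1],1); print(c,'arm yaw',np.degrees(np.arctan(f[0])),'y@.604',np.polyval(f,.604),'x',p[:,0].min(),p[:,0].max(),'zmed',np.median(p[:,2]),p[:,2].max())
    for b in np.arange(.58,.65,.01):
        q=p[(p[:,0]>=b)&(p[:,0]<b+.01)]; 
        if len(q): print(round(b,2),len(q),q[:,1].min(),q[:,1].max(),q[:,2].mean())
    hsv=cv2.cvtColor(d['img'],cv2.COLOR_RGB2HSV).astype(int); H,S,V=hsv[...,0],hsv[...,1],hsv[...,2]
    reg=(C[...,0]>.455)&(C[...,0]<.51)&(C[...,1]>.24)&(C[...,1]<.44)&(C[...,2]>.035)&(S>110)&(V>90)
    for n,k in dict(red=(H<8)|(H>172),yellow=(H>17)&(H<35),green=(H>45)&(H<90),blue=(H>100)&(H<130)).items():
        mm=(reg&k).astype(np.uint8); nl,l,s,_=cv2.connectedComponentsWithStats(mm); i=1+s[1:,4].argmax(); q=C[l==i]
        r=cv2.minAreaRect(q[:,:2].astype(np.float32)*1000); print(c,n,len(q),np.round(r[0],1),np.round(r[1],1),round(r[2],1),q.mean(0))
E
```

```text
top arm yaw -1.8387817999163563 y@.604 0.011170858845204325 x 0.5803322762819854 0.6428403893314556 zmed 0.17004607234941438 0.18212643240899218
0.58 17 0.007450082070801181 0.01767074875771675 0.17009947639520356
0.59 19 0.005632429742351938 0.01564167734124486 0.16969633696178335
0.6 19 0.005718264685544136 0.016442867284015963 0.16901893498179413
0.61 18 0.006268815200960148 0.016697961698230387 0.16946041204155535
0.62 16 0.006627144629408624 0.017037585263310534 0.16958620004902314
0.63 24 0.004512938331223411 0.014912067986842928 0.1728335880540054
0.64 4 0.004696673221171038 0.014841209954314899 0.17699533337442214
top red 80 [483.8 312.9] [28.2 22.9] 85.4 [0.4832 0.3121 0.0508]
top yellow 88 [479.9 267.1] [28.5 24.5] 87.5 [0.4797 0.2667 0.0506]
top green 61 [487.6 357.9] [25.3 21.9] 78.2 [0.4879 0.3574 0.0517]
top blue 81 [491.7 405.1] [31.  23.4] 86.1 [0.4914 0.4042 0.0504]
side arm yaw -1.2996766390356218 y@.604 0.00906909201869983 x 0.5806531131230666 0.6410078393820237 zmed 0.16928097292720362 0.1799018144079847
0.58 19 0.0038783507567067277 0.01811264588608652 0.16847575318142835
0.59 20 0.003584471600173722 0.016157337482876177 0.16907800156639083
0.6 21 0.0025280628807657912 0.01585349272287717 0.168492227200994
0.61 16 0.0037149733336533375 0.014817409066957055 0.16973319515709967
0.62 20 0.0026534392957768826 0.018087872680007888 0.16910323368598804
0.63 26 0.00376031622713513 0.015941430996259 0.1708489326907577
0.64 2 0.007026225335896252 0.015246091362766778 0.1695099557984988
side red 43 [483.5 312.5] [36.9 21.9] 86.2 [0.4831 0.3097 0.0507]
side yellow 58 [478.6 267.6] [37.9 24.5] 85.5 [0.4789 0.2647 0.0503]
side green 31 [486.5 355.4] [30.8 22.5] 85.6 [0.4864 0.3542 0.051 ]
side blue 44 [489.9 402.4] [39.4 23. ] 85.5 [0.4903 0.4003 0.0506]
```

```bash
cat > plan.py <<'E'
from h import *
from scipy.spatial.transform import Rotation as R
def st():
    s=monitor.get_state(); M=R.from_euler('xyz',s['tcp_rot'],degrees=True).as_matrix()
    return s,M
def plan(wps,g,vmax=5.0,wmax=0.18):
    """wps: list of (x,y,z,theta_deg unwrapped); prints rows in calls of 5"""
    s,M=st(); p=s['ee_pos'].copy(); th=np.degrees(np.arctan2(M[1,2],M[0,2])); rows=[]
    print('t',round(s['time'],2),'p',np.round(p,4),'th',round(th,2),'down',np.round(M[:,0],3),'F',np.round(s['force'],2),'w',round(s['width'],4),'j',np.round(s['joints'],1))
    for x,y,z,t in wps:
        w=np.array([x,y,z]); n=max(1,int(np.ceil(max(np.linalg.norm(w-p)*100/vmax,abs(np.radians(t-th))/wmax)-1e-3)))
        dp=(w-p)/n; dt=(t-th)/n
        for i in range(n):
            a=np.radians(th+i*dt)
            rows.append((-dp[2]*100,(-np.sin(a)*dp[0]+np.cos(a)*dp[1])*100,(np.cos(a)*dp[0]+np.sin(a)*dp[1])*100,-np.radians(dt)))
        p,th=w,t
    while len(rows)%5: rows.append((0,0,0,0))
    for k in range(0,len(rows),5): print('; '.join('%.2f %.2f %.2f %.3f %g'%(*[v+0. for v in r],g) for r in rows[k:k+5]))
E
python3 - <<'E'
from plan import *
plan([(.42,.33,.25,30),(.48,-.1,.25,-50),(.554,-.339,.2,-86.8)],1)
E
```

```text
t 1.1 p [0.1314 0.5854 0.1997] th 77.35 down [ 0. -0. -1.] F [ 0.18  0.86 -1.03] w 0.0929 j [72.5  7.5 85.3 -0.  87.3 -4.9]
-0.63 -4.22 -2.33 0.103 1; -0.63 -4.44 -1.88 0.103 1; -0.63 -4.61 -1.41 0.103 1; -0.63 -4.73 -0.93 0.103 1; -0.63 -4.80 -0.44 0.103 1
-0.63 -4.82 0.06 0.103 1; -0.63 -4.79 0.56 0.103 1; -0.63 -4.70 1.05 0.103 1; 0.00 -4.47 -1.81 0.155 1; 0.00 -4.70 -1.10 0.155 1
0.00 -4.81 -0.36 0.155 1; 0.00 -4.81 0.39 0.155 1; 0.00 -4.69 1.13 0.155 1; 0.00 -4.46 1.84 0.155 1; 0.00 -4.12 2.50 0.155 1
0.00 -3.69 3.11 0.155 1; 0.00 -3.16 3.64 0.155 1; 0.83 -1.62 3.84 0.107 1; 0.83 -1.20 3.99 0.107 1; 0.83 -0.76 4.10 0.107 1
0.83 -0.32 4.16 0.107 1; 0.83 0.13 4.17 0.107 1; 0.83 0.57 4.13 0.107 1; 0.00 0.00 0.00 0.000 1; 0.00 0.00 0.00 0.000 1
```

{"api": "servo_tool", "payload": {
  "increments": "-0.6 -4.2 -2.3 0.1 1; -0.6 -4.4 -1.9 0.1 1; -0.6 -4.6 -1.4 0.1 1; -0.6 -4.7 -0.9 0.1 1; -0.6 -4.8 -0.4 0.1 1"
}}

```text
time: 1.72
ee_pos: [0.3137, 0.4245, 0.2298]
tcp_rot: [153.1, 90.0, -158.7]
force: [0.6, 0.8, -1.0]
width: 0.093
```

{"api": "servo_tool", "payload": {
  "increments": "-0.6 -4.8 0.1 0.1 1; -0.6 -4.8 0.6 0.1 1; -0.6 -4.7 1.0 0.1 1; 0 -4.5 -1.8 0.15 1; 0 -4.7 -1.1 0.15 1"
}}

```text
time: 2.35
ee_pos: [0.4427, 0.228, 0.2493]
tcp_rot: [18.6, 89.9, 31.3]
force: [0.2, 0.3, 0.0]
width: 0.0932
```

```bash
python3 - <<'E'
from plan import *
plan([(.48,-.1,.25,-50),(.554,-.339,.2,-86.8)],1)
E
```

```text
t 2.35 p [0.4427 0.228  0.2493] th 12.68 down [ 0.002  0.001 -1.   ] F [0.16 0.3  0.02] w 0.0932 j [21.3 -9.6 97.   0.  92.5  8.7]
-0.01 -4.69 -0.51 0.156 1; -0.01 -4.71 0.23 0.156 1; -0.01 -4.62 0.96 0.156 1; -0.01 -4.41 1.66 0.156 1; -0.01 -4.10 2.33 0.156 1
-0.01 -3.69 2.94 0.156 1; -0.01 -3.18 3.48 0.156 1; 0.83 -1.62 3.84 0.107 1; 0.83 -1.20 3.99 0.107 1; 0.83 -0.76 4.10 0.107 1
0.83 -0.32 4.16 0.107 1; 0.83 0.13 4.17 0.107 1; 0.83 0.57 4.13 0.107 1; 0.00 0.00 0.00 0.000 1; 0.00 0.00 0.00 0.000 1
```

{"api": "servo_tool", "payload": {
  "increments": "0 -4.7 -0.5 0.156 1; 0 -4.7 0.2 0.156 1; 0 -4.6 1.0 0.156 1; 0 -4.4 1.7 0.156 1; 0 -4.1 2.3 0.156 1"
}}

```text
time: 2.98
ee_pos: [0.4677, -0.0141, 0.25]
tcp_rot: [46.9, 89.7, 13.4]
force: [0.4, 0.1, -0.3]
width: 0.0929
```

{"api": "servo_tool", "payload": {
  "increments": "0 -3.7 2.9 0.156 1; 0 -3.2 3.5 0.156 1; 0.8 -1.6 3.8 0.107 1; 0.8 -1.2 4.0 0.107 1; 0.8 -0.8 4.1 0.107 1"
}}

```text
time: 3.6
ee_pos: [0.508, -0.2374, 0.2278]
tcp_rot: [68.5, 89.4, -2.7]
force: [0.4, -0.5, 0.4]
width: 0.0928
```

{"api": "servo_tool", "payload": {
  "increments": "0.8 -0.3 4.1 0.107 1; 0.8 0.1 4.1 0.107 1; 0.8 0.6 4.1 0.107 1; 0 0 0 0 1; 0 0 0 0 1"
}}

```text
time: 4.22
ee_pos: [0.5387, -0.3636, 0.2013]
tcp_rot: [96.6, 89.5, 6.2]
force: [0.5, -0.6, -0.2]
width: 0.0928
```

```bash
python3 - <<'E'
from plan import *
plan([(.554,-.339,.15,-86.8),(.554,-.339,.075,-86.8)],1,3)
d=get_image('side'); save('s2',cv2.resize(d['img'][240:440,240:460],None,fx=2.7,fy=2.7,interpolation=cv2.INTER_CUBIC))
E
```

```text
t 4.22 p [ 0.5387 -0.3636  0.2013] th -90.4 down [ 0.009  0.001 -1.   ] F [ 0.5  -0.63 -0.16] w 0.0928 j [-38.7  14.7  76.9   0.3  88.   51.6]
2.57 0.75 -1.23 -0.031 1; 2.57 0.79 -1.21 -0.031 1; 2.50 0.00 0.00 0.000 1; 2.50 0.00 0.00 0.000 1; 2.50 0.00 0.00 0.000 1
```

View pics/s2.png

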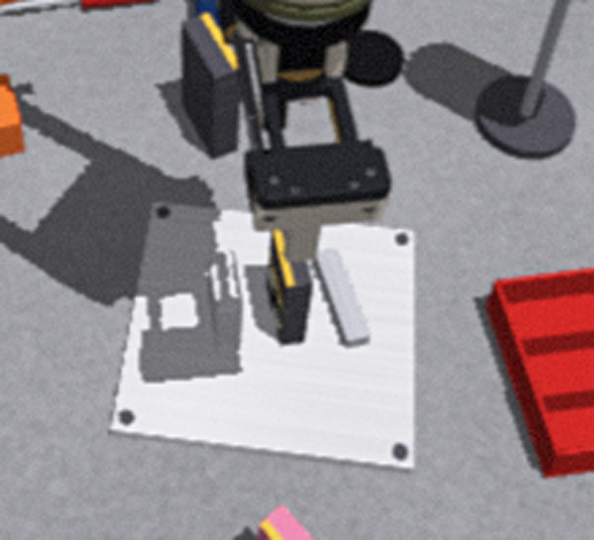

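Side view: the open gripper is above the target (crop 290,290), and the plate is undisturbed. I'm centring it and going down.

{"api": "servo_tool", "payload": {
  "increments": "2.0 0.75 -1.2 -0.031 1; 2.0 0.75 -1.2 -0.031 1; 0 0 0 0 1; 0 0 0 0 1; 0 0 0 0 1"
}}

```text
time: 4.9
ee_pos: [0.5553, -0.3338, 0.1591]
tcp_rot: [93.2, 89.5, 7.0]
force: [1.0, -0.3, 0.2]
width: 0.0931
```

```bash
python3 - <<'E'
from plan import *
plan([(.554,-.339,.075,-86.8)],1,2.5)
E
```

```text
t 4.9 p [ 0.5553 -0.3338  0.1591] th -86.27 down [ 0.009  0.001 -1.   ] F [ 1.   -0.28  0.25] w 0.0931 j [-35.8  15.6  80.3   0.3  83.7  50.5]
2.10 -0.04 0.13 0.002 1; 2.10 -0.04 0.13 0.002 1; 2.10 -0.04 0.13 0.002 1; 2.10 -0.04 0.13 0.002 1; 0.00 0.00 0.00 0.000 1
```

{"api": "servo_tool", "payload": {
  "increments": "2.1 0 0.13 0 1; 2.1 0 0.13 0 1; 2.1 -0.1 0.13 0 1; 2.1 -0.1 0.13 0 1; 0 0 0 0 1"
}}

```text
time: 5.52
ee_pos: [0.5524, -0.34, 0.067]
tcp_rot: [107.5, 89.6, 21.1]
force: [0.3, -1.0, -0.2]
width: 0.0932
```

{"api": "servo_tool", "payload": {
  "increments": "0 0 0 0 0; 0 0 0 0 0; 0 0 0 0 0; 0 0 0 0 0; 0 0 0 0 0",
  "force": 25
}}

```text
time: 6.15
ee_pos: [0.5537, -0.341, 0.0694]
tcp_rot: [88.5, 89.5, 2.1]
force: [-0.4, 0.3, -1.7]
width: 0.0537
```

{"api": "servo_tool", "payload": {
  "increments": "0 0 0 0 0; 0 0 0 0 0; 0 0 0 0 0; 0 0 0 0 0; 0 0 0 0 0"
}}

```text
time: 6.78
ee_pos: [0.5536, -0.341, 0.0693]
tcp_rot: [87.9, 89.5, 1.5]
force: [0.2, -0.6, -0.6]
width: 0.0539
```

Gripped: the width is 54 mm, as expected. Next, check the lamp clearance and plan the carry.

```bash
python3 - <<'E'
from plan import *
C=np.concatenate([cloud(np.load(c+'1.npz')).reshape(-1,3) for c in ['top','side']])
m=(C[:,0]>.64)&(C[:,0]<1)&(abs(C[:,1])<.3)&(C[:,2]>.17)
for s,k in (('+y',C[:,1]>.03),('-y',C[:,1]<-.01)):
    q=C[m&k]; print(s,len(q),q.min(0),q.max(0)); q=q[q[:,0]<.78]; print('x<.78',len(q), q.min(0) if len(q) else '', q.max(0) if len(q) else '')
plan([(.554,-.341,.16,-86.4),(.55,-.33,.26,-86.4),(.58,-.18,.26,0),(.62,.01,.26,88.4),(.69,.008,.26,88.4)],0)
E
```

```text
+y 2837 [0.75558152 0.03007287 0.17008878] [0.99977047 0.23999975 0.33403368]
x<.78 517 [0.75558152 0.1370189  0.22002607] [0.77994422 0.2017197  0.31296754]
-y 3929 [ 0.75821982 -0.23593071  0.1700186 ] [ 0.99985109 -0.01083545  0.33462269]
x<.78 595 [ 0.75821982 -0.19144126  0.22228515] [ 0.77998631 -0.13324129  0.30866793]
t 6.78 p [ 0.5536 -0.341   0.0693] th -86.41 down [ 0.009  0.    -1.   ] F [ 0.22 -0.62 -0.59] w 0.0539 j [-36.3  19.9  84.8   0.3  74.9  50. ]
-4.53 0.02 -0.00 -0.000 0; -4.53 0.02 -0.00 -0.000 0; -3.33 -0.11 -0.37 0.000 0; -3.33 -0.11 -0.37 0.000 0; -3.33 -0.11 -0.37 0.000 0
0.00 0.44 -1.64 -0.168 0; 0.00 0.71 -1.55 -0.168 0; 0.00 0.95 -1.41 -0.168 0; 0.00 1.17 -1.23 -0.168 0; 0.00 1.36 -1.02 -0.168 0
0.00 1.51 -0.77 -0.168 0; 0.00 1.62 -0.51 -0.168 0; 0.00 1.68 -0.23 -0.168 0; 0.00 1.70 0.05 -0.168 0; 0.00 2.11 0.44 -0.171 0
0.00 2.00 0.80 -0.171 0; 0.00 1.84 1.13 -0.171 0; 0.00 1.62 1.43 -0.171 0; 0.00 1.35 1.68 -0.171 0; 0.00 1.05 1.89 -0.171 0
0.00 0.71 2.04 -0.171 0; 0.00 0.35 2.13 -0.171 0; 0.00 -0.02 2.16 -0.171 0; 0.00 -3.50 -0.00 0.000 0; 0.00 -3.50 -0.00 0.000 0
```

{"api": "servo_tool", "payload": {
  "increments": "-2 0 0 0 0; -3 0 0 0 0; -4 0 0 0 0; -5 -0.1 -0.4 0 0; -5 -0.2 -0.6 0 0"
}}

```text
time: 7.4
ee_pos: [0.5454, -0.3295, 0.2634]
tcp_rot: [160.8, 89.7, 74.3]
force: [0.1, 0.8, -2.1]
width: 0.0536
```

{"api": "servo_tool", "payload": {
  "increments": "0 0.4 -1.6 -0.168 0; 0 0.7 -1.5 -0.168 0; 0 0.95 -1.4 -0.168 0; 0 1.2 -1.2 -0.168 0; 0 1.4 -1.0 -0.168 0"
}}

```text
time: 8.02
ee_pos: [0.5644, -0.2474, 0.2803]
tcp_rot: [21.2, 88.9, -15.8]
force: [-0.6, -0.5, -2.3]
width: 0.0539
```

{"api": "servo_tool", "payload": {
  "increments": "0 1.5 -0.8 -0.168 0; 0 1.6 -0.5 -0.168 0; 0 1.7 -0.2 -0.168 0; 0 1.7 0.1 -0.168 0; 0 2.1 0.4 -0.17 0"
}}

```text
time: 8.65
ee_pos: [0.5791, -0.1566, 0.2884]
tcp_rot: [-30.8, 88.6, -17.8]
force: [0.1, 0.7, -2.8]
width: 0.0537
```

```bash
python3 - <<'E'
from plan import *
plan([(.62,.01,.26,88.4),(.69,.008,.26,88.4)],0)
E
```

```text
t 8.65 p [ 0.5791 -0.1566  0.2884] th 12.91 down [ 0.024 -0.008 -1.   ] F [ 0.1   0.66 -2.76] w 0.0537 j [-20.1   4.8  79.    0.1  94.8 -33. ]
0.36 1.92 0.96 -0.165 0; 0.36 1.73 1.26 -0.165 0; 0.36 1.50 1.53 -0.165 0; 0.36 1.23 1.76 -0.165 0; 0.36 0.92 1.93 -0.165 0
0.36 0.60 2.06 -0.165 0; 0.36 0.25 2.13 -0.165 0; 0.36 -0.10 2.14 -0.165 0; 0.00 -3.50 -0.00 0.000 0; 0.00 -3.50 -0.00 0.000 0
```

{"api": "servo_tool", "payload": {
  "increments": "0.3 1.9 1.0 -0.165 0; 0.3 1.7 1.3 -0.165 0; 0.3 1.5 1.5 -0.165 0; 0.3 1.2 1.8 -0.165 0; 0.3 0.9 1.9 -0.165 0"
}}

```text
time: 9.28
ee_pos: [0.6055, -0.0496, 0.2817]
tcp_rot: [-78.6, 88.1, -16.8]
force: [-0.7, 0.1, -1.8]
width: 0.0541
```

{"api": "servo_tool", "payload": {
  "increments": "0.3 0.6 2.0 -0.165 0; 0.3 0.3 2.1 -0.165 0; 0.3 -0.1 2.1 -0.165 0; 0 0 0 0 0; 0 0 0 0 0"
}}

```text
time: 9.9
ee_pos: [0.6181, 0.0153, 0.2793]
tcp_rot: [-106.0, 87.8, -15.0]
force: [0.6, -0.6, -2.4]
width: 0.0539
```

```bash
python3 - <<'E'
from plan import *
plan([(.69,.008,.26,88.4)],0,2.5)
E
```

```text
t 9.9 p [0.6181 0.0153 0.2793] th 91.04 down [ 0.037 -0.01  -0.999] F [ 0.59 -0.61 -2.37] w 0.0539 j [ -3.    7.   77.6  -0.5  93.3 -94.1]
0.64 -2.39 -0.29 0.015 0; 0.64 -2.40 -0.25 0.015 0; 0.64 -2.40 -0.21 0.015 0; 0.00 0.00 0.00 0.000 0; 0.00 0.00 0.00 0.000 0
```

{"api": "servo_tool", "payload": {
  "increments": "0.6 -2.4 -0.3 0.015 0; 0.6 -2.4 -0.25 0.015 0; 0.6 -2.4 -0.2 0.015 0; 0 0 0 0 0; 0 0 0 0 0"
}}

```text
time: 10.52
ee_pos: [0.692, 0.0025, 0.2674]
tcp_rot: [-103.6, 87.6, -16.1]
force: [-0.6, 0.6, -2.1]
width: 0.0539
```

```bash
python3 - <<'E'
from plan import *
plan([(.69,.010,.22,88.4),(.69,.010,.164,88.4)],0,2.)
E
```

```text
t 10.53 p [0.692  0.0025 0.2674] th 87.5 down [ 0.04  -0.011 -0.999] F [-0.59  0.61 -2.14] w 0.0539 j [ -3.7  18.6  65.5  -0.5  93.6 -91.3]
1.58 0.08 0.25 -0.005 0; 1.58 0.08 0.25 -0.005 0; 1.58 0.08 0.25 -0.005 0; 1.87 0.00 0.00 0.000 0; 1.87 0.00 0.00 0.000 0
1.87 0.00 0.00 0.000 0; 0.00 0.00 0.00 0.000 0; 0.00 0.00 0.00 0.000 0; 0.00 0.00 0.00 0.000 0; 0.00 0.00 0.00 0.000 0
```

{"api": "servo_tool", "payload": {
  "increments": "1.6 0.1 0.25 -0.005 0; 1.6 0.1 0.25 -0.005 0; 1.6 0.1 0.25 -0.005 0; 1.8 0 0 0 0; 1.8 0 0 0 0"
}}

```text
time: 11.15
ee_pos: [0.6916, 0.0099, 0.1794]
tcp_rot: [-103.9, 87.5, -15.5]
force: [0.9, 0.4, -2.6]
width: 0.0538
```

{"api": "servo_tool", "payload": {
  "increments": "1.5 0 0 0 0; 0 0 0 0 0; 0 0 0 0 0; 0 0 0 0 0; 0 0 0 0 0"
}}

```text
time: 11.78
ee_pos: [0.6919, 0.0095, 0.1621]
tcp_rot: [-104.5, 87.6, -16.1]
force: [0.4, -0.3, -2.4]
width: 0.0534
```

```bash
python3 - <<'E'
from plan import *
plan([(.66,.010,.164,88.4),(.608,.010,.164,88.4)],0,1.2)
d=get_image('side'); C=cloud(d); save('s3',cv2.resize(d['img'][130:280,270:450],None,fx=4,fy=4,interpolation=cv2.INTER_CUBIC))
E
```

```text
t 11.78 p [0.6919 0.0095 0.1621] th 88.38 down [ 0.04  -0.011 -0.999] F [ 0.36 -0.32 -2.44] w 0.0534 j [ -3.2  20.2  74.4  -0.5  83.  -91.5]
-0.06 1.06 -0.01 -0.000 0; -0.06 1.06 -0.01 -0.000 0; -0.06 1.06 -0.01 -0.000 0; 0.00 1.04 -0.03 0.000 0; 0.00 1.04 -0.03 0.000 0
0.00 1.04 -0.03 0.000 0; 0.00 1.04 -0.03 0.000 0; 0.00 1.04 -0.03 0.000 0; 0.00 0.00 0.00 0.000 0; 0.00 0.00 0.00 0.000 0
```

View pics/s3.png

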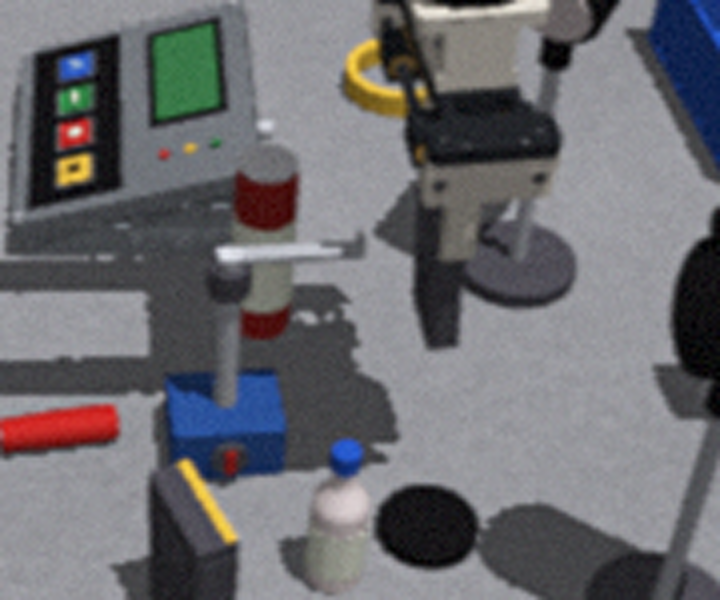

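The picture shows the block held in front of the tip: block at crop (440,290), hook tip at (362,240), level and in line. I'm threading it on slowly.

{"api": "servo_tool", "payload": {
  "increments": "-0.12 1 0 0 0; -0.1 1 0 0 0; -0.1 1 0 0 0; -0.04 0.8 0 0 0; 0 0 0 0 0"
}}

```text
time: 12.45
ee_pos: [0.6509, 0.0107, 0.1654]
tcp_rot: [-104.1, 87.6, -15.7]
force: [0.4, 0.4, -2.4]
width: 0.0536
```

```bash
python3 - <<'E'
from plan import *
plan([(.608,.010,.164,88.4)],0,1.2)
E
```

```text
t 12.45 p [0.6509 0.0107 0.1654] th 88.38 down [ 0.041 -0.012 -0.999] F [ 0.35  0.43 -2.39] w 0.0536 j [ -3.2  13.8  81.8  -0.5  82.  -91.6]
0.03 1.07 -0.05 -0.000 0; 0.03 1.07 -0.05 -0.000 0; 0.03 1.07 -0.05 -0.000 0; 0.03 1.07 -0.05 -0.000 0; 0.00 0.00 0.00 0.000 0
```

{"api": "servo_tool", "payload": {
  "increments": "0 1 0 0 0; -0.04 1 0 0 0; -0.04 1 0 0 0; -0.04 1 0 0 0; 0 0 0 0 0"
}}

```text
time: 13.08
ee_pos: [0.6079, 0.0119, 0.1648]
tcp_rot: [-104.2, 87.6, -15.8]
force: [-1.0, -0.7, -2.5]
width: 0.0535
```

```bash
python3 - <<'E'
from plan import *
plan([(.610,.010,.150,88.4)],0,.5)
E
```

```text
t 13.07 p [0.6079 0.0119 0.1648] th 88.38 down [ 0.041 -0.012 -0.999] F [-1.   -0.74 -2.53] w 0.0535 j [ -3.4   7.3  89.2  -0.5  81.2 -91.7]
0.37 -0.05 -0.05 -0.000 0; 0.37 -0.05 -0.05 -0.000 0; 0.37 -0.05 -0.05 -0.000 0; 0.37 -0.05 -0.05 -0.000 0; 0.00 0.00 0.00 0.000 0
```

{"api": "servo_tool", "payload": {
  "increments": "0.4 0 0 0 0; 0.4 0 -0.1 0 0; 0.4 0 -0.1 0 0; 0.1 0 0 0 0; 0 0 0 0 0"
}}

```text
time: 13.7
ee_pos: [0.6089, 0.0095, 0.1505]
tcp_rot: [-104.2, 87.6, -15.8]
force: [0.1, 0.7, -1.9]
width: 0.054
```

{"api": "servo_tool", "payload": {
  "increments": "0.1 0 0 0 0; 0.1 0 0 0 0; 0 0 0 0 0; 0 0 0 0 0; 0 0 0 0 0"
}}

```text
time: 14.32
ee_pos: [0.6094, 0.0095, 0.1495]
tcp_rot: [-103.9, 87.5, -15.5]
force: [-0.7, -0.3, 0.2]
width: 0.0535
```

Contact: the wrist force went from -2.4 to +0.2 N, so the hook is carrying the weight. Releasing.

{"api": "servo_tool", "payload": {
  "increments": "0 0 0 0 0.62; 0 0 0 0 0.7; 0 0 0 0 0.8; 0 0 0 0 0.9; 0 0 0 0 1"
}}

```text
time: 14.95
ee_pos: [0.6101, 0.0095, 0.1501]
tcp_rot: [-103.4, 87.4, -15.0]
force: [0.4, -0.2, 0.1]
width: 0.0895
```

```bash
python3 - <<'E'
from plan import *
plan([(.608,.010,.25,88.4)],1,2)
d=get_image('side'); save('s4',cv2.resize(d['img'][140:280,260:430],None,fx=4,fy=4,interpolation=cv2.INTER_CUBIC))
E
```

```text
t 14.95 p [0.6101 0.0095 0.1501] th 88.38 down [ 0.044 -0.012 -0.999] F [ 0.4  -0.24  0.13] w 0.0895 j [ -3.6   8.   90.   -0.5  79.5 -91.9]
-2.00 0.04 0.01 -0.000 1; -2.00 0.04 0.01 -0.000 1; -2.00 0.04 0.01 -0.000 1; -2.00 0.04 0.01 -0.000 1; -2.00 0.04 0.01 -0.000 1
```

View pics/s4.png

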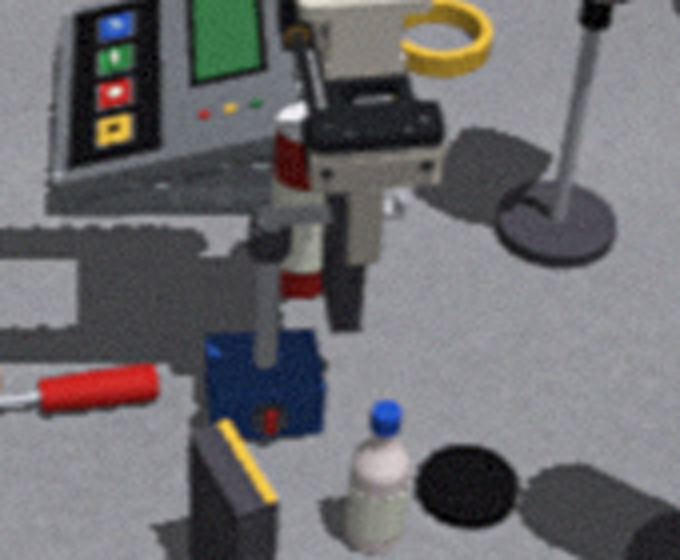

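The block hangs on the arm (crop 345,280) with the fingers open on either side. Rising clear.

{"api": "servo_tool", "payload": {
  "increments": "-1 0 0 0 1; -2 0 0 0 1; -2 0 0 0 1; -3 0 0 0 1; -3 0 0 0 1"
}}

```text
time: 15.62
ee_pos: [0.6043, 0.0109, 0.2662]
tcp_rot: [-103.7, 87.5, -15.3]
force: [0.6, 0.2, -0.3]
width: 0.0929
```

```bash
python3 - <<'E'
from plan import *
plan([(.55,.15,.25,88.4),(.476,.312,.2,85.1)],0,4)
d=get_image('side'); C=cloud(d); save('s5',cv2.resize(d['img'][140:280,260:430],None,fx=4,fy=4,interpolation=cv2.INTER_CUBIC))
m=(C[...,0]>.585)&(C[...,0]<.636)&(abs(C[...,1]-.01)<.034)&(C[...,2]>.176)&(C[...,2]<.19)
p=C[m]; r=cv2.minAreaRect(p[:,:2].astype(np.float32)*1000); print(len(p),p.mean(0),r)
E
```

```text
t 15.62 p [0.6043 0.0109 0.2662] th 88.38 down [ 0.043 -0.012 -0.999] F [ 0.56  0.15 -0.3 ] w 0.0929 j [ -3.5   4.5  81.6  -0.5  91.4 -91.9]
0.41 1.46 3.44 -0.000 0; 0.41 1.45 3.44 -0.000 0; 0.41 1.45 3.44 -0.000 0; 0.41 1.45 3.44 -0.000 0; 1.00 1.57 3.20 0.012 0
1.00 1.61 3.18 0.012 0; 1.00 1.64 3.16 0.012 0; 1.00 1.68 3.14 0.012 0; 1.00 1.72 3.12 0.012 0; 0.00 0.00 0.00 0.000 0
124 [0.60525592 0.00698162 0.17977154] ((605.4725341796875, 9.94622802734375), (56.382232666015625, 19.673431396484375), 88.43187713623047)
```

View pics/s5.png

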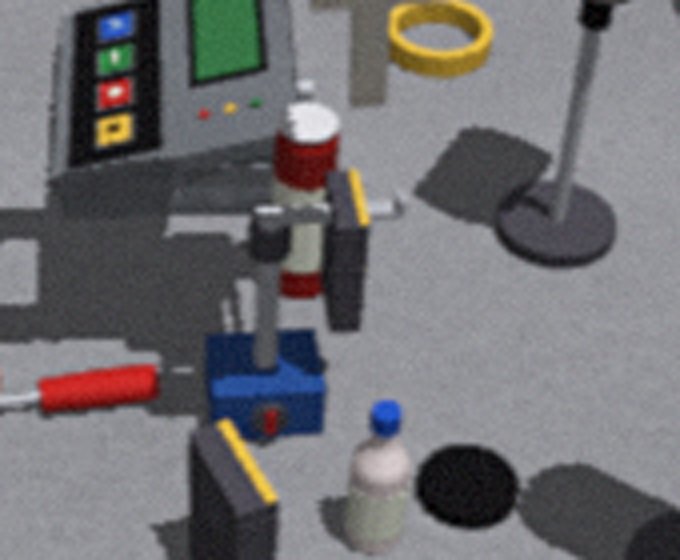

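The target hangs free: top at 0.180, centre (0.605,0.010), yellow edge and mark towards +x, all as wanted. Next I'm heading for the red key, closing the fingers on the way.

{"api": "servo_tool", "payload": {
  "increments": "0.2 1.4 3.4 0 0.9; 0.2 1.4 3.4 0 0.6; 0.2 1.4 3.4 0 0.3; 0.2 1.4 3.4 0 0; 0.5 1.5 3.2 0.012 0",
  "force": 20
}}

```text
time: 16.3
ee_pos: [0.5428, 0.1831, 0.264]
tcp_rot: [-97.3, 86.3, -9.9]
force: [0.6, -1.0, -0.2]
width: 0.0483
```

{"api": "servo_tool", "payload": {
  "increments": "0.5 1.6 3.2 0.012 0; 0.5 1.6 3.2 0.012 0; 0.5 1.7 3.1 0.012 0; 0.5 1.7 3.1 0.012 0; 0 0 0 0 0"
}}

```text
time: 16.92
ee_pos: [0.4845, 0.3198, 0.2458]
tcp_rot: [-90.1, 85.8, -5.4]
force: [0.3, 0.1, -0.3]
width: 0.0013
```

```bash
python3 - <<'E'
from plan import *
plan([(.478,.312,.12,85.1)],0,2.5)
E
```

```text
t 16.93 p [0.4845 0.3198 0.2458] th 84.71 down [ 0.072 -0.007 -0.997] F [ 0.28  0.06 -0.25] w 0.0013 j [ 30.    0.2  88.2  -2.4  88.2 -54.7]
2.10 0.10 -0.14 -0.001 0; 2.10 0.10 -0.14 -0.001 0; 2.10 0.10 -0.14 -0.001 0; 2.10 0.10 -0.14 -0.001 0; 2.10 0.10 -0.14 -0.001 0
2.10 0.10 -0.14 -0.001 0; 0.00 0.00 0.00 0.000 0; 0.00 0.00 0.00 0.000 0; 0.00 0.00 0.00 0.000 0; 0.00 0.00 0.00 0.000 0
```

{"api": "servo_tool", "payload": {
  "increments": "2 0.25 -0.15 0 0; 2 0.25 -0.15 0 0; 2 0.25 -0.15 0 0; 2 0.25 -0.15 0 0; 2 0.25 -0.15 0 0"
}}

```text
time: 17.55
ee_pos: [0.4816, 0.3083, 0.1423]
tcp_rot: [-89.1, 85.6, -4.6]
force: [0.9, -0.2, -0.3]
width: 0.0006
```

{"api": "servo_tool", "payload": {
  "increments": "1.5 0.2 -0.1 0 0; 1.2 0.1 0 0 0; 0 0 0 0 0; 0 0 0 0 0; 0 0 0 0 0"
}}

```text
time: 18.18
ee_pos: [0.4808, 0.3046, 0.1122]
tcp_rot: [-90.3, 85.7, -5.9]
force: [0.4, -0.2, 0.1]
width: 0.0006
```

```bash
python3 - <<'E'
from plan import *
plan([(.477,.312,.09,85.1)],0,1)
d=get_image('side'); save('s6',cv2.resize(d['img'][110:250,230:400],None,fx=4,fy=4,interpolation=cv2.INTER_CUBIC))
E
```

```text
t 18.18 p [0.4808 0.3046 0.1122] th 84.34 down [ 0.075 -0.008 -0.997] F [ 0.39 -0.22  0.06] w 0.0006 j [ 28.9   2.5  99.9  -2.6  74.  -54.8]
0.74 0.15 0.23 -0.004 0; 0.74 0.15 0.23 -0.004 0; 0.74 0.15 0.23 -0.004 0; 0.00 0.00 0.00 0.000 0; 0.00 0.00 0.00 0.000 0
```

View pics/s6.png

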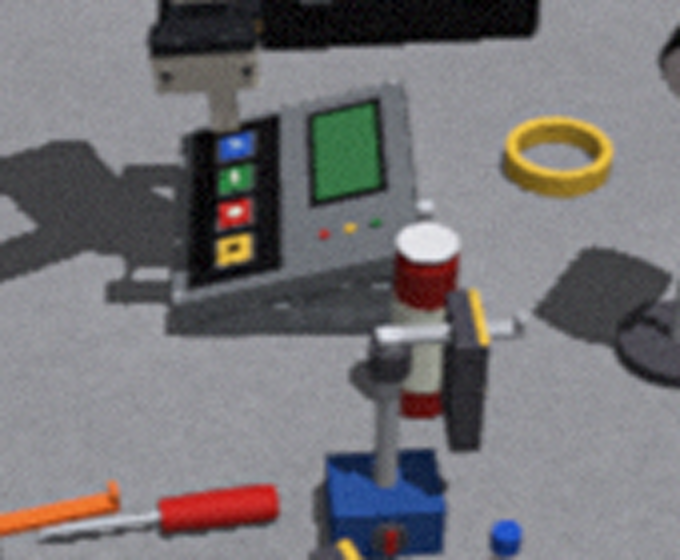

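The fingertip (crop 225,130) is about 45 mm above the red key (235,212), allowing for the 45° view. The target still hangs. Approaching.

{"api": "servo_tool", "payload": {
  "increments": "0.8 0.2 0.2 0 0; 0.8 0.2 0.2 0 0; 0.8 0.2 0.2 0 0; 0.2 0 0 0 0; 0 0 0 0 0"
}}

```text
time: 18.85
ee_pos: [0.4771, 0.312, 0.0843]
tcp_rot: [-90.0, 85.6, -5.6]
force: [0.9, -0.1, -0.1]
width: 0.0002
```

```bash
python3 - <<'E'
from plan import *
plan([(.477,.312,.073,85.1)],0,1)
E
```

```text
t 18.85 p [0.4771 0.312  0.0843] th 84.37 down [ 0.076 -0.007 -0.997] F [ 0.88 -0.07 -0.08] w 0.0002 j [ 29.8   4.3 101.2  -2.7  71.  -53.8]
0.56 0.01 0.00 -0.006 0; 0.56 0.01 0.00 -0.006 0; 0.00 0.00 0.00 0.000 0; 0.00 0.00 0.00 0.000 0; 0.00 0.00 0.00 0.000 0
```

{"api": "servo_tool", "payload": {
  "increments": "0.5 0.05 0 0 0; 0.5 0.05 0 0 0; 0.2 0 0 0 0; 0.1 0 0 0 0; 0 0 0 0 0"
}}

```text
time: 19.48
ee_pos: [0.4775, 0.3119, 0.0707]
tcp_rot: [-89.7, 85.6, -5.4]
force: [-0.3, 0.5, -0.4]
width: 0.0006
```

{"api": "servo_tool", "payload": {
  "increments": "0.1 0 0 0 0; 0 0 0 0 0; 0.1 0 0 0 0; 0 0 0 0 0; 0 0 0 0 0"
}}

```text
time: 20.1
ee_pos: [0.4779, 0.3121, 0.0691]
tcp_rot: [-89.4, 85.6, -5.0]
force: [0.3, 0.5, 0.1]
width: 0.0006
```

{"api": "servo_tool", "payload": {
  "increments": "0.1 0 0 0 0; 0 0 0 0 0; 0.1 0 0 0 0; 0 0 0 0 0; 0 0 0 0 0"
}}

```text
time: 20.72
ee_pos: [0.4781, 0.3121, 0.0669]
tcp_rot: [-89.4, 85.6, -5.1]
force: [-0.7, 0.1, 0.0]
width: 0.0004
```

{"api": "servo_tool", "payload": {
  "increments": "0.1 0 0 0 0; 0 0 0 0 0; 0 0 0 0 0; 0 0 0 0 0; 0 0 0 0 0"
}}

```text
time: 21.35
ee_pos: [0.4782, 0.312, 0.0658]
tcp_rot: [-89.4, 85.6, -5.1]
force: [0.4, -0.7, 1.0]
width: 0.0005
```

{"api": "servo_tool", "payload": {
  "increments": "0.1 0 0 0 0; 0 0 0 0 0; 0 0 0 0 0; 0 0 0 0 0; 0 0 0 0 0"
}}

```text
time: 21.98
ee_pos: [0.4783, 0.3121, 0.0648]
tcp_rot: [-89.4, 85.6, -5.0]
force: [-0.3, -0.2, -0.2]
width: 0.0005
```

{"api": "servo_tool", "payload": {
  "increments": "0.1 0 0 0 0; 0 0 0 0 0; 0 0 0 0 0; 0 0 0 0 0; 0 0 0 0 0"
}}

```text
time: 22.6
ee_pos: [0.4784, 0.3121, 0.0637]
tcp_rot: [-89.4, 85.6, -5.0]
force: [-0.9, 0.1, -0.1]
width: 0.0005
```

```bash
python3 - <<'E'
from h import *
print(monitor.get_state())
for c in ['side','top']:
    d=get_image(c); save('k'+c,d['img'])
    if c=='side': a=cv2.resize(d['img'][120:190,250:330],None,fx=7,fy=7,interpolation=cv2.INTER_CUBIC)
    else: b=cv2.resize(d['img'][220:290,140:180+40],None,fx=7,fy=7,interpolation=cv2.INTER_CUBIC)[:, :240]
save('k',a)
E
```

```text
{'time': 22.6, 'joints': array([ 29.73195591,   5.64737828, 102.00222732,  -2.70750964,
        68.72827633, -53.72337618]), 'joint_velocities': array([-0.07353985, -0.05473485,  0.01911748, -0.01101045,  0.12870475,
        0.0177144 ]), 'joint_torque': array([ 1.75704772e-04, -5.10233402e+01, -4.59014010e+01, -2.61139339e-01,
       -3.64334146e-01, -1.09661280e-03]), 'ee_pos': array([0.47836241, 0.31207653, 0.06374766]), 'tcp_rot': array([-89.35998684,  85.56902202,  -5.00202173]), 'force': array([-0.89485565,  0.08164949, -0.10218178]), 'ft_torque': array([ 0.01436663,  0.0149034 , -0.00187606]), 'width': 0.0004813433987777493}
```

View pics/k.png

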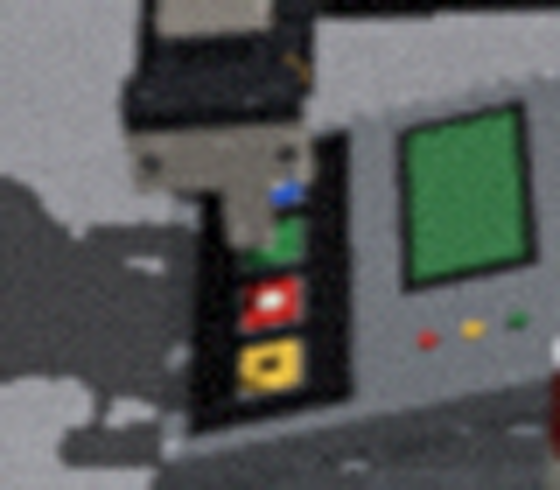

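The red key (crop 270,303) is fully visible, and the fingertip's lower end (250,250) shows up and behind it. It may be further +y or higher than I assumed, so I'll measure the tip in the depth image.

```bash
python3 - <<'E'
from plan import *
np.set_printoptions(precision=4,suppress=True)
s,M=st(); tip=s['ee_pos']+M[:,0]*.017
print('tip',tip)
for c in ['side','top']:
    d=get_image(c); C=cloud(d); T=np.linalg.inv(d['cam_to_world']); m=d['mtx']
    def pr(p):
        q=T@np.append(p,1); return np.round([m[0,2]+m[0,0]*q[0]/-q[2], m[1,2]-m[1,1]*q[1]/-q[2]],1)
    print(c,'tip px',pr(tip),'near',pr(tip+[0,-.0175,0]),'key',pr([.4835,.312,.0508]))
    q=C[(abs(C[...,0]-.48)<.03)&(abs(C[...,1]-.312)<.06)&(C[...,2]>.06)&(C[...,2]<.11)]
    print(len(q),q.min(0) if len(q) else '',q.max(0) if len(q) else '')
    if c=='side':
        for v in range(142,166): print(v,[tuple(np.round(C[v,u]*1000).astype(int).tolist()) for u in (283,286,289)])
E
```

```text
tip [0.4797 0.3119 0.0468]
side tip px [287.3 163.6] near [287.7 166.9] key [288.5 162.4]
42 [0.4644 0.2933 0.0788] [0.4847 0.3275 0.1097]
142 [(466, 229, 180), (475, 225, 182), (483, 225, 181)]
143 [(466, 228, 177), (474, 224, 179), (483, 227, 176)]
144 [(466, 230, 173), (474, 228, 173), (483, 227, 173)]
145 [(466, 226, 172), (474, 228, 170), (482, 226, 171)]
146 [(466, 225, 169), (474, 225, 169), (492, 401, 51)]
147 [(468, 298, 117), (477, 293, 120), (491, 397, 50)]
148 [(468, 295, 116), (477, 294, 116), (491, 393, 49)]
149 [(468, 296, 112), (477, 295, 112), (490, 381, 53)]
150 [(468, 299, 106), (477, 299, 106), (490, 379, 51)]
151 [(468, 298, 103), (477, 299, 102), (490, 373, 51)]
152 [(468, 298, 100), (476, 295, 101), (489, 365, 53)]
153 [(467, 297, 97), (476, 299, 95), (489, 361, 52)]
154 [(467, 301, 90), (476, 293, 95), (488, 353, 53)]
155 [(467, 308, 82), (478, 353, 50), (488, 351, 51)]
156 [(469, 358, 43), (478, 348, 50), (487, 343, 53)]
157 [(469, 353, 43), (478, 344, 49), (487, 348, 46)]
158 [(468, 345, 45), (477, 339, 49), (487, 336, 50)]
159 [(468, 343, 43), (477, 337, 46), (487, 336, 46)]
160 [(468, 335, 45), (477, 332, 46), (486, 323, 52)]
161 [(467, 332, 43), (476, 321, 50), (486, 319, 51)]
162 [(467, 322, 46), (476, 319, 48), (485, 315, 50)]
163 [(467, 321, 43), (476, 311, 50), (485, 306, 53)]
164 [(466, 313, 45), (475, 304, 51), (484, 302, 52)]
165 [(466, 311, 43), (475, 300, 50), (484, 298, 51)]
top tip px [190.5 261.7] near [197. 262.] key [190.2 260.1]
0
```

The tip shows at z ≈ 0.085, about 38 mm higher than the stated finger geometry gives. That agrees with there being no contact force yet. It looks like a constant offset, since the grasp and hang still worked. The tip is over the key in x and y, so I'll go further down and re-measure before the fine approach.

{"api": "servo_tool", "payload": {
  "increments": "0.6 0.04 0 0 0; 0.6 0.04 0 0 0; 0.6 0.04 0 0 0; 0.4 0.04 0 0 0; 0 0 0 0 0"
}}

```text
time: 23.42
ee_pos: [0.4779, 0.3117, 0.0393]
tcp_rot: [-90.0, 85.6, -5.6]
force: [-0.3, 0.1, 0.6]
width: -0.0
```

```bash
python3 - <<'E'
from plan import *
plan([],0)
d=get_image('side'); C=cloud(d)
for v in range(152,172): print(v,[tuple(np.round(C[v,u]*1000).astype(int).tolist()) for u in (282,284,286,288,290)])
E
```

```text
t 23.43 p [0.4779 0.3117 0.0393] th 84.36 down [ 0.076 -0.007 -0.997] F [-0.26  0.1   0.59] w -0.0 j [ 29.7   7.4 102.9  -2.8  66.2 -53.6]
152 [(462, 229, 147), (468, 226, 149), (474, 230, 146), (479, 226, 148), (485, 225, 148)]
153 [(462, 226, 146), (468, 227, 145), (473, 224, 146), (-9223372036854775808, -9223372036854775808, -9223372036854775808), (484, 221, 148)]
154 [(464, 296, 95), (470, 293, 96), (476, 296, 93), (483, 314, 80), (492, 357, 50)]
155 [(464, 300, 88), (470, 299, 88), (476, 295, 90), (483, 310, 80), (491, 351, 51)]
156 [(464, 296, 87), (470, 298, 85), (476, 298, 85), (482, 303, 81), (491, 345, 51)]
157 [(464, 297, 83), (470, 300, 80), (476, 298, 81), (482, 303, 77), (490, 338, 52)]
158 [(464, 299, 78), (470, 300, 77), (476, 298, 77), (482, 294, 80), (490, 335, 51)]
159 [(465, 343, 43), (469, 293, 78), (476, 301, 72), (482, 296, 75), (490, 332, 49)]
160 [(465, 337, 43), (469, 296, 72), (475, 297, 71), (481, 296, 71), (489, 321, 53)]
161 [(464, 331, 44), (469, 295, 69), (475, 302, 64), (481, 299, 66), (488, 313, 55)]
162 [(-9223372036854775808, -9223372036854775808, 
[... 211 characters left out ...]
75, 305, 50), (481, 306, 50), (487, 301, 53)]
165 [(463, 314, 41), (469, 307, 46), (475, 301, 50), (481, 298, 51), (487, 301, 48)]
166 [(463, 307, 42), (469, 303, 45), (475, 297, 49), (481, 295, 50), (487, 294, 50)]
167 [(462, 299, 45), (468, 301, 43), (474, 295, 46), (480, 294, 47), (486, 288, 51)]
168 [(462, 295, 44), (468, 290, 47), (474, 291, 46), (480, 289, 46), (486, 282, 52)]
169 [(462, 292, 42), (468, 291, 42), (474, 283, 48), (479, 277, 52), (486, 278, 51)]
170 [(461, 286, 43), (467, 282, 46), (473, 278, 48), (479, 268, 55), (485, 274, 50)]
171 [(461, 281, 43), (467, 278, 44), (473, 273, 48), (479, 269, 50), (485, 263, 54)]<stdin>:4: RuntimeWarning: invalid value encountered in cast
```

{"api": "servo_tool", "payload": {
  "increments": "0.4 0.02 0 0 0; 0.3 0.02 0 0 0; 0.1 0 0 0 0; 0 0 0 0 0; 0 0 0 0 0"
}}

```text
time: 24.1
ee_pos: [0.4789, 0.3121, 0.0321]
tcp_rot: [-89.3, 85.5, -4.9]
force: [-1.0, -0.8, 1.8]
width: 0.0005
```

{"api": "servo_tool", "payload": {
  "increments": "0.1 0 0 0 0; 0 0 0 0 0; 0.1 0 0 0 0; 0 0 0 0 0; 0 0 0 0 0"
}}

```text
time: 24.72
ee_pos: [0.4792, 0.3122, 0.031]
tcp_rot: [-89.3, 85.5, -4.9]
force: [-2.4, -1.2, 5.0]
width: 0.0006
```

{"api": "servo_tool", "payload": {
  "increments": "0.1 0 0 0 0; 0.03 0 0 0 0; 0.03 0 0 0 0; 0.03 0 0 0 0; 0.03 0 0 0 0"
}}

```text
time: 25.35
ee_pos: [0.4794, 0.3121, 0.0304]
tcp_rot: [-89.4, 85.5, -5.1]
force: [-3.7, -1.9, 6.8]
width: 0.0006
```

```bash
python3 - <<'E'
from h import *
s=monitor.get_state(); print(s['force'],s['ft_torque'],s['ee_pos'])
d=get_image('side'); s=monitor.get_state(); print(s['force'])
save('k2',cv2.resize(d['img'][110:250,230:400],None,fx=4.2,fy=4.2,interpolation=cv2.INTER_CUBIC))
E
```

```text
[-3.70652683 -1.88208278  6.78500779] [-0.36104449  0.56823343 -0.09942551] [0.47939049 0.31213867 0.03035875]
[-3.26999424 -2.87642526  6.95500693]
```

View pics/k2.png

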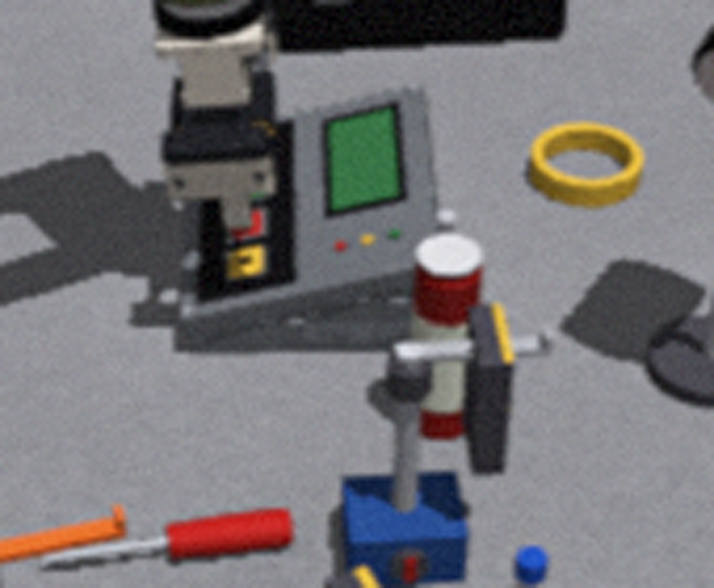

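The tip is on the red key (crop 238,230), away from yellow and green, and the target still hangs. The force is about 8 N. One slightly firmer press for certainty, then off.

{"api": "servo_tool", "payload": {
  "increments": "0.08 0 0 0 0; 0.04 0 0 0 0; 0.04 0 0 0 0; 0.03 0 0 0 0; 0.03 0 0 0 0"
}}

```text
time: 26.02
ee_pos: [0.4794, 0.3121, 0.0304]
tcp_rot: [-89.7, 85.5, -5.4]
force: [-3.4, -1.6, 7.1]
width: 0.0006
```

{"api": "servo_tool", "payload": {
  "increments": "-0.5 0 0 0 0; -1 0 0 0 0; -2 0 0 0 0; -3 0 0 0 0; -3 0 0 0 0"
}}

```text
time: 26.65
ee_pos: [0.47, 0.3118, 0.1252]
tcp_rot: [-91.8, 85.8, -7.5]
force: [0.8, -0.1, 0.8]
width: 0.0002
```

{"api": "servo_tool", "payload": {
  "increments": "-2 0 0 0 0; 0 0 0 0 0; 0 0 0 0 0; 0 0 0 0 0; 0 0 0 0 0"
}}

```text
time: 27.28
ee_pos: [0.4691, 0.3124, 0.1469]
tcp_rot: [-90.6, 85.7, -6.2]
force: [-0.1, 0.6, -0.7]
width: 0.0003
```

```bash
python3 - <<'E'
from plan import *
plan([],0)
d=get_image('side'); C=cloud(d); save('s9',cv2.resize(d['img'][110:390,230:420],None,fx=2.1,fy=2.1,interpolation=cv2.INTER_CUBIC))
m=(C[...,0]>.585)&(C[...,0]<.636)&(abs(C[...,1]-.01)<.034)&(C[...,2]>.176)&(C[...,2]<.19)
p=C[m]; print(p.mean(0),cv2.minAreaRect(p[:,:2].astype(np.float32)*1000))
o=cloud(np.load('side1.npz'))
for n in ['spec_up','spec_bar','spraycan','cleaner','driver','lenscap']: print(n,[(np.round(r['uv']),np.round(P(d,*r['uv']),3)) for r in finder.look_for('side',n)[:1]])
E
```

```text
t 27.27 p [0.4691 0.3124 0.1469] th 84.36 down [ 0.075 -0.008 -0.997] F [-0.09  0.56 -0.7 ] w 0.0003 j [ 30.3   0.1  98.6  -2.6  77.8 -53.6]
[0.60526199 0.00721695 0.17957623] ((605.763671875, 8.22376823425293), (54.58019256591797, 19.696813583374023), 87.73466491699219)
spec_up [(array([321., 350.]), array([ 0.5  , -0.354,  0.072]))]
spec_bar [(array([366., 349.]), array([ 0.599, -0.337,  0.03 ]))]
spraycan [(array([332., 181.]), array([0.589, 0.116, 0.123]))]
cleaner [(array([355., 262.]), array([ 0.611, -0.128,  0.066]))]
driver [(array([284., 236.]), array([0.449, 0.021, 0.022]))]
lenscap [(array([376., 260.]), array([ 0.678, -0.079,  0.011]))]
```

View pics/s9.png

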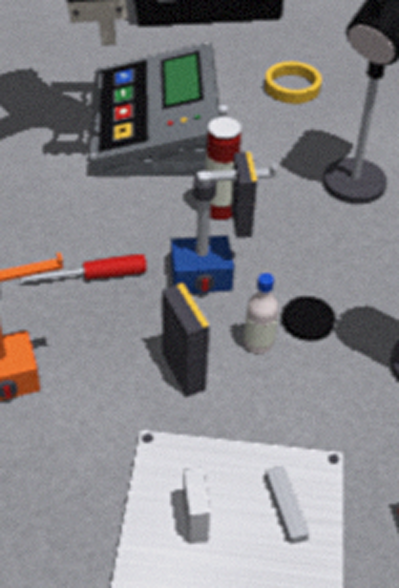

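Final view: the target hangs on the blue stand's hook (crop 245,190) with its yellow edge outward. The key is released and nothing else has been disturbed. Handing in.

```bash
python3 -c "
from station import job
print(job.finish_job())"
```

```text
the job is handed in; nothing more can be done
None
```

The target hangs by its window on the hook, marked face to the camera. I pressed the red key and let it go, and handed the job in at about 27 s of the 67 s allowed. `finish_job` gives no verdict, so this rests on my own checks.

**Hang:** I gripped the target on its 54 mm sides, turned it about 175° and threaded it over the hook tip. I lowered it until the hook took the weight (wrist force from -2.4 to about 0 N) and released it. The last measurement put its top at z = 0.180 m and its centre at (0.606, 0.008), within about 2 mm of the hook point sideways and along the arm. It is within about 1° of square to the hook, and the yellow edge faces outward.

**Press:** The wrist read about 5.5 N at first, then about 8 N in total, held for over a second. That is well under 30 N. The picture during the press shows the finger on the red key only. I then rose about 115 mm clear, and the wrist force is back to noise level.

**Other things:** The two specimens, can, bottle, driver and lens cap were found within about 13 mm of where they started, and the can, bottle and upright specimen still stand upright. The 13 mm is the can, and I take it as detection scatter since I never touched it.

**Checks that disagreed:**
- **Finger length:** The camera showed the fingertips about 40 mm higher than the stated TCP-to-tip distance implies. Contact with the key came about 35 mm lower in TCP z than I had calculated. I relied on the camera and the force reading for the press.
- **Tool tilt:** The tool drifted to about 4° of tilt during the moves. The turn commands could not correct this, and it did no visible harm.

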